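Swing the injection needle to its working angle and clamp it

ROBOT

A 6-joint arm with a two-finger parallel gripper is mounted at the origin on the work surface. World frame = base frame: x ahead of the robot, y to its left, z up, the work surface at z = 0. Lengths are in m, angles in degrees, forces in N, time in s.
With the tool pointing down it reaches from about 0.4 to 0.825 m from the base axis. Payload 7 kg.
Tool frame: the origin (TCP) lies at the very end of the fingers, on their centre line; the grasp point (between the pads) lies 19 mm behind it; y points along the fingers, x is the direction in which the jaws open and shut, and the axes are right-handed (so a half turn about y gives the same grasp; the last joint's range is limited). The gripper opens to 88 mm and grips with 3 to 60 N. Pads are 19 mm wide; open, the fingers measure 130 mm over their backs; the gripper's body (78 mm by 193 mm) begins 47 mm behind the grasp point.
Start: joints at [-51.159, 20.546, 0.682, 0, -70.136, -16.507], TCP at [0.256, -0.624, 0.201] pointing down, gripper open.
Joint ranges: [-176.03, 176.03], [-82.01, 121.73], [-58.28, 71.71], [-173.87, 95.51], [-174.79, -0.11], [-173.66, 173.66]. Speed limits (degrees/s): [136.94, 136.94, 172.46, 180, 180, 180].

INTERFACE

Orientations are given as [roll, pitch, yaw] about the fixed x, y, z axes, in that order (R = Rz(yaw) Ry(pitch) Rx(roll)).
In Python, from plant import ctrl gives the robot as it stands.
- The arm moves only by the shell command python3 -m crank 'ROWS'. ROWS is JSON, a list that holds one entry, the list of rows, each a list of 5 numbers: the closure, from -1 (fully open) to 1 (shut), then the shift along the tool's x, y, z in mm, then the turn about the tool's y in rad. In form: [[[claw, x, y, z, turn], ...]]. A call has 1 to 12 rows; each row is the pose to reach, as a shift and turn from the pose commanded when the call began, along the tool's axes at that moment; what a row does not reach only later rows make up. A row lasts 1/8 s, in which the tool goes at most 62.5 mm and 10.7 degrees, less where a joint would pass 70% of its speed; a pose out of reach is approached as far as the arm can. A call with a gripper value outside its range is refused whole. The fingers move at their own pace and stop on an object; the grip force is fixed at half the most. Time passes only in rows, so rows that repeat a pose let the fingers close. It gives the time, the measured TCP pose, the force and the opening at its end, in the units of the state.
- ctrl.get_obs(): the state, without advancing time (a new reading comes with each control period).
- ctrl.snapshot(name): name is "side" or "top"; returns the picture (400x640x3 uint8, red, green, blue); there is no depth.
- ctrl.camera_model(name): a dict with "fx", "fy", "cx", "cy" (pixels), "dist_coeffs" ([k1, k2, p1, p2, k3] as OpenCV has them; the pictures are not rectified), "origin" and "orientation" of the camera in the world. Camera axes: x right, y down, z forward; pixel columns grow to the right and rows downward; lengths in m; the calibration is good to about 2 mm. A picture is of the moment at which its call begins. camera_model takes no time and is no camera call.
- ctrl.close_job(): hands the job in, once; it reports no verdict.
Trained networks look in the newest picture that a camera, given by its name, has taken for a name from the list of things; names that differ only in an ending like _2 or _b are one class to them, and where a whole thing is asked for, a point or a joint stands for the part that bears it (a point fixed in the world has none). Each returns a list of dicts, best first, with "confidence" (0 to 1); they miss things now and then, are a little off and sometimes report something else, mostly with a low value. They report only what shows in the picture. A call takes as long as a camera call.
- ctrl.find_in(camera, name): "extent" ([left, top, width, height] in pixels, round what is visible of it).
The state is a dict: "clock": time; "joint_pos": joint angles; "qvel": joint speeds; "tau": joint torques, N m; "tool_pos": TCP position; "orientation": TCP orientation; "force": force on the tool from outside, world axes, zero at the start; "moment": the same for the moment, N m; "opening": finger opening in m.
Only numpy, scipy, OpenCV 4.12 (cv2) and the standard library are available. Lean on these libraries where they do the work, as an engineer would, in place of code of your own. Each camera call takes 0.05 s, during which the arm holds its last target.

TASK

The injection needle has been swung aside. Loosen the black clamp knob on the tail of the micromanipulator's swivel arm before you swing it, swing the arm until its black pointer stands at the red mark on the degree scale, and clamp it there by tightening the knob finger-tight by feel, to about 0.5 N m and never forcing it. Do not touch the glass needle, leave everything else on the bench where it is, and let go.

Things in the scene. Friction and masses are not known exactly. Their poses are not given: they have to be found in the camera images.
- swivel_base: Swivel base of the micromanipulator: dark grey cast plate 14 mm thick, fixed to the bench, a sector of 158 mm radius fanning +-0.85 rad towards the robot, with a white degree scale (tick every 5 degrees) along its round rim. Origin on the vertical swivel axis at bench height; x along its middle, away from the robot; position and yaw differ each time.
- pivot (a point): Point on the vertical swivel axis of the arm, at the plate's top face, 14 mm above the bench; axes as the swivel base's.
- swivel_arm (a joint): Angle of the light grey swivel arm about the pivot, rad, anticlockwise positive from above, 0 = along the base's middle; stops at +-0.72. The arm (44 mm wide, top 32 mm above the bench) has its tail, with knob and pointer, towards the robot; the manipulator (66 mm wide, 152 mm high) stands on its far end, 115 mm or more from the knob's axis. Loose it swings with 1 to 2 N at the knob; clamped it holds 12 N or more.
- pointer_tip (a point): Tip of the arm's black pointer, 145 mm from the swivel axis, 16 mm above the bench, on the arm's centre line.
- mark (a point): Inner end of the red line on the red rider (a fixed red clip 16 mm wide on the plate's rim, up to 20 mm high; elsewhere on the scale each time): the point, 145 mm from the swivel axis, where the pointer tip must come to stand. At the start it lies 0.2 to 0.9 rad from the pointer, clockwise about the pivot seen from above.
- knob_grip (a point): Centre of the round black ribbed clamp knob: 40 mm diameter, 26 mm high, 50 to 76 mm above the bench, vertical axis, on the arm's centre line 115 mm from the swivel axis. It keeps its height and rides on the arm. Only its turn relative to the arm counts: a gripper that holds it and carries the arm round must turn with the arm, or it turns the knob. Grip it firmly (50 N).
- knob_top (a point): Middle of the knob's top face. Its thick rubber grip gives about 0.33 rad per N m. Seen from above it tightens clockwise and loosens anticlockwise. It starts tight, often too tight, by a different amount each time: 0.4 to 1.1 rad anticlockwise (up to 0.8 N m) frees it and 1.5 rad leaves it clear all along the scale. The plate is worn unevenly (up to 1.5 mm), so it bites at another knob angle at another place: retighten by torque, not by angle.
- clamp_pad: Brass pad (36 mm, hidden under the arm) on the foot of the knob's quick screw, turning with it; it presses on the plate. Free, the knob turns with 0.03 N m; once the pad bites, each rad adds about 155 N on the pad, and tightening takes about 0.03 N m + 0.0135 N m per N (0.5 N m = 35 N). Finger-tight is 25 to 45 N on the pad (0.4 to 0.6 N m); forced above 90 N (1.25 N m) it dents the plate.
- needle: Glass injection needle with its steel holder, on the manipulator's far side, sloping down away from the robot to its tip 39 mm above the bench, 184 mm from the swivel axis. Fragile: must not be touched.
- slide_rest: Fixed black slide rest 60 x 94 x 18 mm with a glass slide, on the far side of the pivot on the line of the red mark; the needle points over it when the pointer stands at the mark. Origin under its centre.
- forceps: Loose steel forceps, 114 mm long, 8 mm high, beside the base. Leave alone.
- dish: Loose clear petri dish, 62 mm diameter, 14 mm high, beside the base. Leave alone.
- vial_a: Loose fly vial with white plug, 26 mm diameter, 114 mm high, standing; origin under it. Leave alone.
- vial_b: Loose fly vial with beige plug, 26 mm diameter, 114 mm high, standing; origin under it. Leave alone.
- oil_bottle: Loose amber oil bottle with black cap, 38 mm diameter, 75 mm high, standing. Leave alone.
- brush: Loose thin artist's brush, 172 mm long, 8 mm high, lying. Leave alone.
- needle_box: Loose flat clear box of spare needles, 87 x 87 x 18 mm. Leave alone.

How it is judged:
By the outcome, as a careful person would: the job done as asked, in the order asked, and still so for the second after the job is handed in, with the robot touching nothing.
It also fails if it takes over 64 s, if anything falls off the work surface, if the arm or the gripper's body presses on something with over 40 N, if the wrist force passes 120 N, or if a joint passes its speed limit or range.

## Working session

There is one attempt and no reset: what is moved stays moved. The work goes in short steps, Python scripts to look and compute and a shell command to move; the robot and the scene stay as the last step left them, time stands still between calls to the robot, and variables do not carry over. Pictures are saved under pics/ and viewed, and the job is handed in when it is done.

```bash
ls; mkdir -p pics
python3 - <<'E'
from plant import ctrl
import cv2
o=ctrl.get_obs(); print(o)
for n in("top","side"):
    im=ctrl.snapshot(n); cv2.imwrite(f"pics/{n}0.png",im[:,:,::-1]); print(n,ctrl.camera_model(n))
E
```

```text
pics
{'clock': 0.0, 'joint_pos': array([-5.11598491e+01,  2.05914874e+01,  6.33534566e-01, -2.03221007e-02,
       -7.01364316e+01, -1.65093887e+01]), 'qvel': array([ 0.00587535, -0.02283789,  0.02641355, -0.05451352,  0.05547034,
        0.10326472]), 'tau': array([-1.58138726e-03, -5.82721639e+01,  2.93051165e+01,  6.99701965e+00,
        6.65083411e-03, -1.55496036e-04]), 'tool_pos': array([ 0.25626104, -0.62388087,  0.20011969]), 'orientation': array([-8.99914923e+01, -9.59225258e-02,  1.12323834e+02]), 'force': array([-0.63951596,  0.2373925 ,  0.80014611]), 'moment': array([0.00531607, 0.00309257, 0.02844017]), 'opening': 0.08768244167190041}
top {'fx': 445.95694007411765, 'fy': 445.95694007411765, 'cx': 321.33459807443717, 'cy': 196.12033844724002, 'dist_coeffs': array([0.02384627, 0.        , 0.        , 0.        , 0.        ]), 'origin': array([0.39699295, 0.00431293, 1.24739019]), 'orientation': array([-170.15100536,   -0.80166152,  -90.33436839])}
side {'fx': 404.5360956689893, 'fy': 404.5360956689893, 'cx': 323.3725056523203, 'cy': 193.44207876329057, 'dist_coeffs': array([-0.10597693,  0.        ,  0.        ,  0.        ,  0.        ]), 'origin': array([0.48169723, 0.72218109, 0.59937632]), 'orientation': array([-1.25819676e+02, -7.40009949e-02, -1.70572793e+02])}
```

View pics/top0.png

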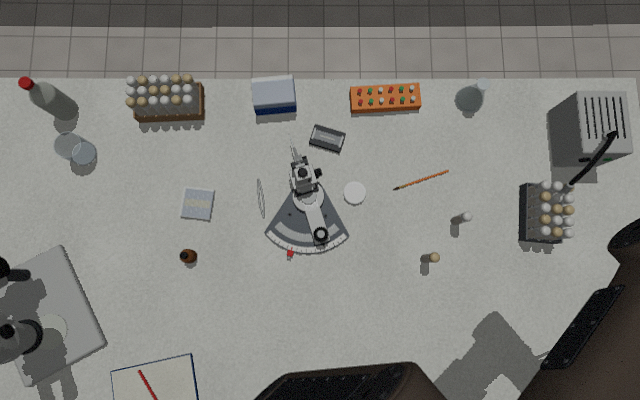

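View pics/side0.png

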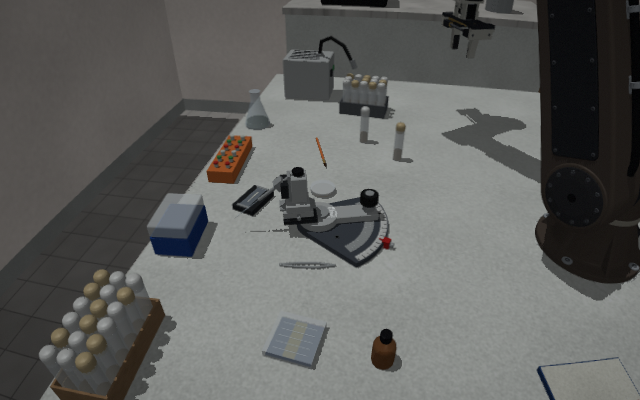

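```bash
cat > h.py <<'E'
from plant import ctrl
import numpy as np, cv2
from scipy.spatial.transform import Rotation as R
def cam(n):
    m=ctrl.camera_model(n); K=np.array([[m['fx'],0,m['cx']],[0,m['fy'],m['cy']],[0,0,1]])
    return K,np.array(m['dist_coeffs']),np.array(m['origin']),R.from_euler('xyz',m['orientation'],degrees=True).as_matrix()
def p2w(n,px,z):
    K,d,o,M=cam(n); u=cv2.undistortPoints(np.array([[px]],float),K,d)[0,0]
    r=M@np.array([u[0],u[1],1]); return o+r*(z-o[2])/r[2]
def w2p(n,P):
    K,d,o,M=cam(n); P=np.atleast_2d(P); r=M.T
    return cv2.projectPoints(P.astype(float),cv2.Rodrigues(r)[0],-r@o,K,d)[0][:,0]
def crop(n,x,y,w,h,s,out,im=None):
    if im is None: im=ctrl.snapshot(n)
    cv2.imwrite(out,cv2.resize(im[y:y+h,x:x+w,::-1],None,fx=s,fy=s,interpolation=cv2.INTER_CUBIC))
E
python3 - <<'E'
from h import *
t=cv2.imread('pics/top0.png')[:,:,::-1]; s=cv2.imread('pics/side0.png')[:,:,::-1]
crop('top',255,135,110,130,6,'pics/tc.png',t) if 0 else cv2.imwrite('pics/tc.png',cv2.resize(t[175:265,255:365,::-1],None,fx=6.5,fy=6.5,interpolation=cv2.INTER_CUBIC))
cv2.imwrite('pics/sc.png',cv2.resize(s[160:280,270:410,::-1],None,fx=5,fy=5,interpolation=cv2.INTER_CUBIC))
for n in('knob_top','mark','pointer_tip','pivot','swivel_base','slide_rest'):
    for c in('top','side'):
        print(n,c,ctrl.find_in(c,n)[:2])
E
```

```text
knob_top top [{'extent': [312.2, 228.6, 17.4, 11.5], 'confidence': 0.54}]
knob_top side [{'extent': [357.3, 190.4, 22.5, 17.8], 'confidence': 0.66}]
mark top [{'extent': [285.4, 249.7, 8.7, 11.7], 'confidence': 0.48}, {'extent': [179.3, 246.7, 21.7, 17.3], 'confidence': 0.22}]
mark side [{'extent': [381.2, 236.6, 12.6, 11.2], 'confidence': 0.64}]
pointer_tip top [{'extent': [292.1, 145.9, 39.8, 100.0], 'confidence': 0.91}]
pointer_tip side [{'extent': [256.0, 165.5, 122.3, 67.7], 'confidence': 0.62}]
pivot top [{'extent': [265.9, 144.8, 85.4, 109.2], 'confidence': 0.67}]
pivot side [{'extent': [259.5, 165.8, 128.6, 99.6], 'confidence': 0.88}]
swivel_base top [{'extent': [266.5, 154.9, 80.4, 94.3], 'confidence': 0.58}]
swivel_base side [{'extent': [258.1, 166.9, 131.9, 100.3], 'confidence': 0.73}, {'extent': [231.5, 186.1, 39.8, 28.3], 'confidence': 0.29}]
slide_rest top [{'extent': [310.4, 123.1, 35.4, 33.7], 'confidence': 0.69}]
slide_rest side [{'extent': [230.6, 184.3, 44.0, 30.1], 'confidence': 0.88}, {'extent': [393.0, 121.2, 12.3, 41.1], 'confidence': 0.43}]
```

View pics/tc.png

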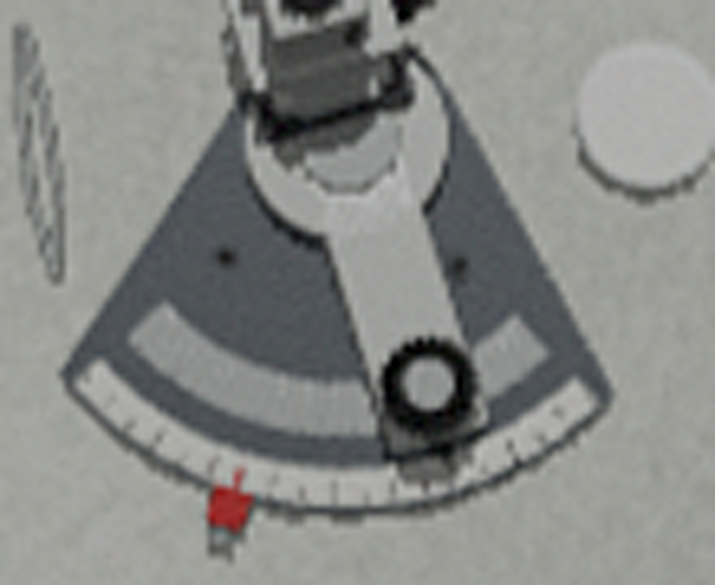

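View pics/sc.png

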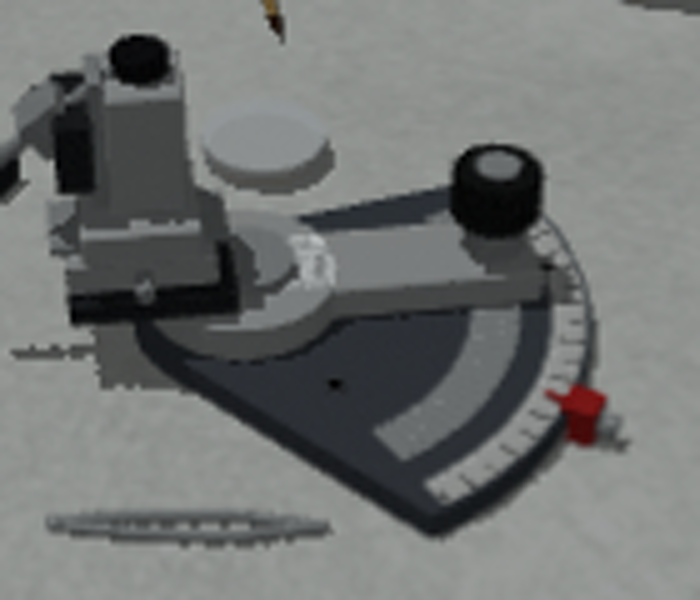

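Run:
```python
from h import *
from scipy.optimize import least_squares
c=lambda x,y:((x+.5)/6.5-.5+255,(y+.5)/6.5-.5+175)
d=lambda x,y:((x+.5)/5-.5+270,(y+.5)/5-.5+160)
L=p2w('top',c(65,375),.014);Rr=p2w('top',c(608,395),.014)
print(L,Rr,np.linalg.norm(L-Rr))
arc=[c(*p) for p in[(120,437),(165,471),(300,510),(350,511),(400,509),(470,493),(530,465)]]
A=np.array([p2w('top',a,.014)[:2] for a in arc])
L2=p2w('side',d(432,527),.014);
# fit pivot, yaw
def f(q):
    P=q[:2];dirs=lambda a:P+.158*np.array([np.cos(a),np.sin(a)])
    return np.r_[dirs(q[2]+np.pi-.85)-L[:2],dirs(q[2]+np.pi+.85)-Rr[:2],np.hypot(*(A-P).T)-.158]
s=least_squares(f,[.55,0,0]);print(s.x,np.round(s.fun*1e3,1),L2)
P=s.x[:2]
k=p2w('top',c(428,383),.076);k2=p2w('side',d(498,163),.076)
for n,pt in(('knobtop',k),('knobside',k2),('mark',p2w('top',c(241,470),.016)),('marks',p2w('side',d(547,394),.016)),('ptr',p2w('side',d(547,266),.016))):
    v=P-pt[:2]; print(n,pt,np.hypot(*v)*1e3,np.arctan2(v[1],v[0])-s.x[2])
```

```text
[0.51023837 0.14317633 0.014     ] [ 0.50063839 -0.08765405  0.014     ] 0.23102991235510204
[ 0.60923365  0.02360284 -0.04089259] [-0.3  3.3 -0.4 -3.1 -0.1  1.5 -0.3 -1.  -0.1  0.6  0.4] [0.50977469 0.15153859 0.014     ]
knobtop [ 0.50060572 -0.01028746  0.076     ] 113.79183061913275 0.34330836927613695
knobside [ 0.5000778 -0.0148185  0.076    ] 115.72035441713335 0.37933560774242936
mark [0.46954849 0.068137   0.016     ] 146.61253794059704 -0.26773784713458004
marks [0.46887983 0.06729129 0.016     ] 146.99618160125644 -0.2608746634419763
ptr [ 0.47371559 -0.02105953  0.016     ] 142.68803048883493 0.35925024453515664
```

```bash
cat >> h.py <<'E'
def shift(dst,o=None):
    o=o or ctrl.get_obs(); M=R.from_euler('xyz',o['orientation'],degrees=True).as_matrix()
    return np.round(M.T@(np.array(dst)-o['tool_pos'])*1e3,1)
def st():
    o=ctrl.get_obs(); print(o['clock'],np.round(o['tool_pos'],4),np.round(o['orientation'],2),'F',np.round(o['force'],2),'M',np.round(o['moment'],3),round(o['opening'],4),np.round(o['joint_pos'],1))
E
python3 - <<'E'
from h import *
print(shift([.5,-.0125,.15]))
E
```

```text
[ 473.4   51.1 -457.8]
```

```bash
python3 -m crank '[[[-1,40,0,-38,0.07],[-1,80,0,-76,0.14],[-1,120,0,-114,0.21],[-1,160,0,-152,0.28],[-1,200,0,-190,0.35],[-1,240,0,-228,0.42],[-1,280,0,-266,0.5],[-1,320,0,-304,0.57],[-1,360,10,-342,0.64],[-1,400,20,-380,0.71],[-1,437,35,-420,0.78],[-1,473,50,-458,0.85]]]'
python3 - <<'E'
from h import *
st(); t=ctrl.snapshot('top'); s=ctrl.snapshot('side')
crop('top',230,120,160,150,5,'pics/t1.png',t);crop('side',230,60,200,200,3,'pics/s1.png',s)
E
```

```text
clock: 2.2
tool_pos: [0.5011, -0.0108, 0.1512]
orientation: [-90.1, -0.1, 63.5]
force: [1.4, -0.7, -0.6]
opening: 0.0877
2.2 [ 0.5011 -0.0108  0.1512] [-9.006e+01 -6.000e-02  6.354e+01] F [ 1.44 -0.73 -0.64] M [-0.147 -0.149 -0.001] 0.0877 [  21.3    6.4  -25.1    0.   -58.5 -137.7]
```

View pics/s1.png

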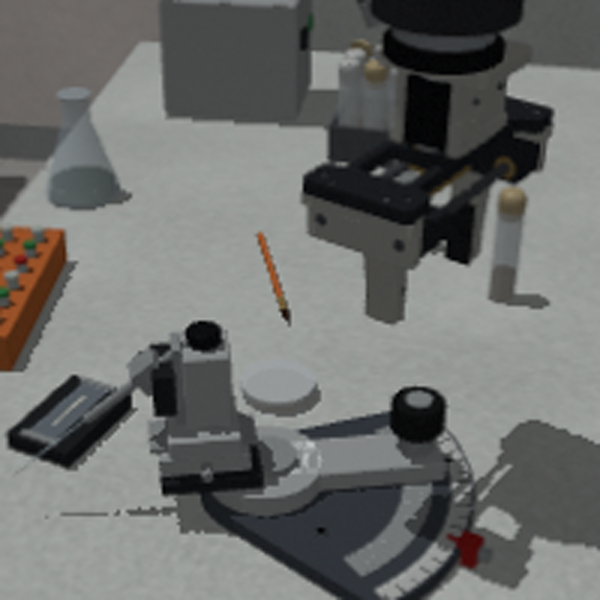

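View pics/t1.png

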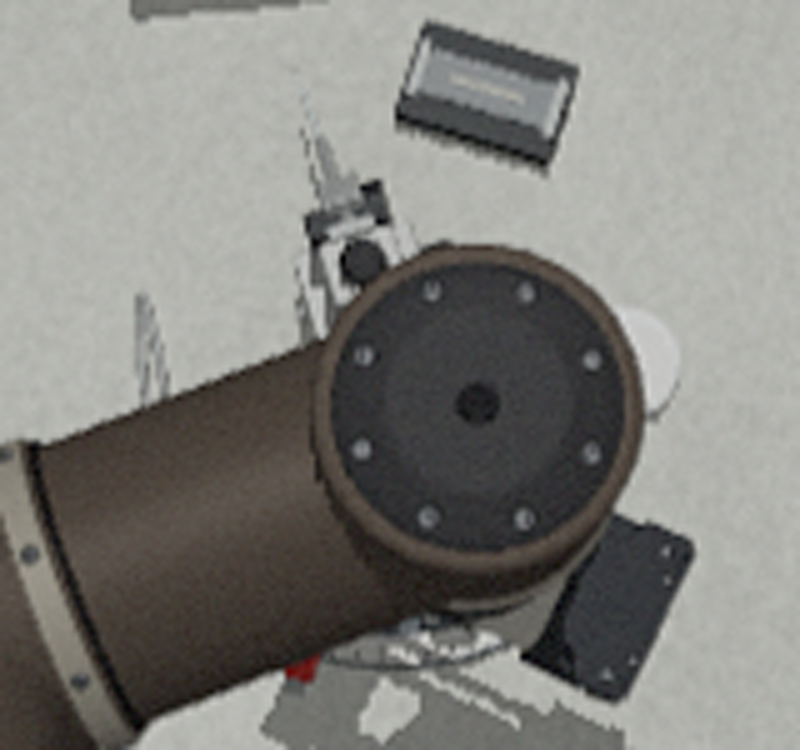

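```bash
python3 -m crank '[[[-1,0,0,0,-0.18],[-1,0,0,0,-0.36],[-1,0,0,0,-0.54],[-1,0,0,0,-0.72],[-1,0,0,0,-0.9],[-1,0,0,0,-1.08],[-1,0,0,0,-1.26],[-1,0,0,0,-1.44],[-1,0,0,0,-1.62]]]'; python3 -m crank '[[[-1,0,0,0,-0.18],[-1,0,0,0,-0.36],[-1,0,0,0,-0.54],[-1,0,0,0,-0.72],[-1,0,0,0,-0.9],[-1,0,0,0,-1.08],[-1,0,0,0,-1.26],[-1,0,0,0,-1.4],[-1,0,0,0,-1.52],[-1,0,0,0,-1.52]]]'
python3 - <<'E'
from h import *
st(); print(shift([.5,-.0125,.095]),shift([.5,-.0125,.045]))
E
```

```text
clock: 3.42
tool_pos: [0.5003, -0.0131, 0.1513]
orientation: [-90.0, 0.0, 156.8]
force: [0.7, -0.1, 0.1]
opening: 0.0878
clock: 4.68
tool_pos: [0.5004, -0.013, 0.1513]
orientation: [-90.0, 0.0, -116.5]
force: [0.0, 0.4, 0.0]
opening: 0.0877
4.675 [ 0.5004 -0.013   0.1513] [-8.9980e+01  1.0000e-02 -1.1651e+02] F [0.05 0.38 0.01] M [-0.093  0.207 -0.012] 0.0877 [ 21.    6.4 -25.1   0.  -58.5  42.4]
[-0.3 56.3 -0.6] [ -0.3 106.3  -0.6]
```

```bash
python3 -m crank '[[[-1,0,30,0,0],[-1,0,60,0,0],[-1,0,85,0,0],[-1,0,100,0,0],[-1,0,106,0,0],[-1,0,106,0,0]]]'
python3 - <<'E'
from h import *
st(); s=ctrl.snapshot('side'); crop('side',300,110,140,130,5,'pics/s2.png',s)
E
```

```text
clock: 5.42
tool_pos: [0.5006, -0.0128, 0.0453]
orientation: [-90.0, -0.0, -116.5]
force: [-0.5, 0.5, 0.5]
opening: 0.0874
5.425 [ 0.5006 -0.0128  0.0453] [ -89.99   -0.   -116.49] F [-0.47  0.51  0.49] M [-0.096  0.193  0.013] 0.0874 [ 21.1  13.6 -32.6   0.  -43.8  42.4]
```

View pics/s2.png

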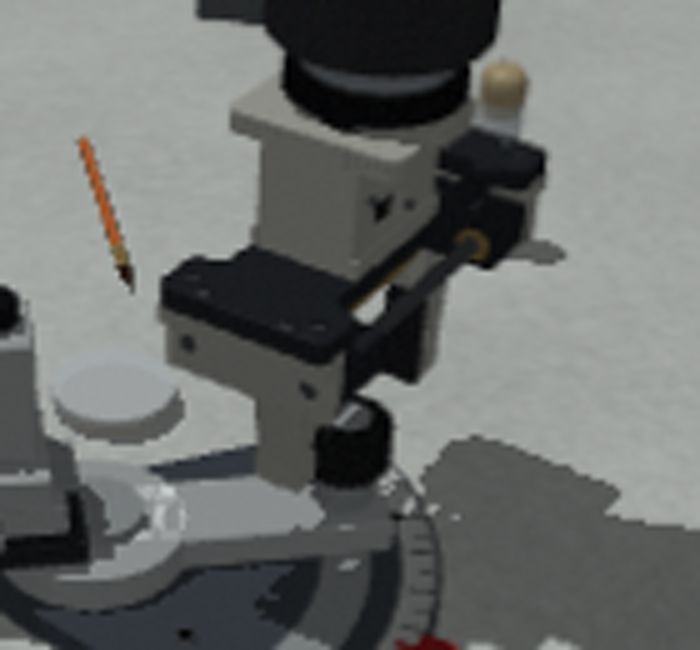

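```bash
python3 -m crank '[[[-0.03,0,0,0,0],[-0.03,0,0,0,0],[-0.03,0,0,0,0],[-0.03,0,0,0,0]]]'
python3 - <<'E'
from h import *
st(); s=ctrl.snapshot('side'); crop('side',300,110,140,130,5,'pics/s3.png',s)
E
```

```text
clock: 5.98
tool_pos: [0.5004, -0.0128, 0.0452]
orientation: [-90.0, 0.0, -116.5]
force: [-0.5, 0.3, 0.2]
opening: 0.0533
5.975 [ 0.5004 -0.0128  0.0452] [-8.9990e+01  1.0000e-02 -1.1646e+02] F [-0.5   0.34  0.17] M [-0.077  0.12   0.001] 0.0533 [ 21.1  13.6 -32.6   0.  -43.8  42.5]
```

View pics/s3.png

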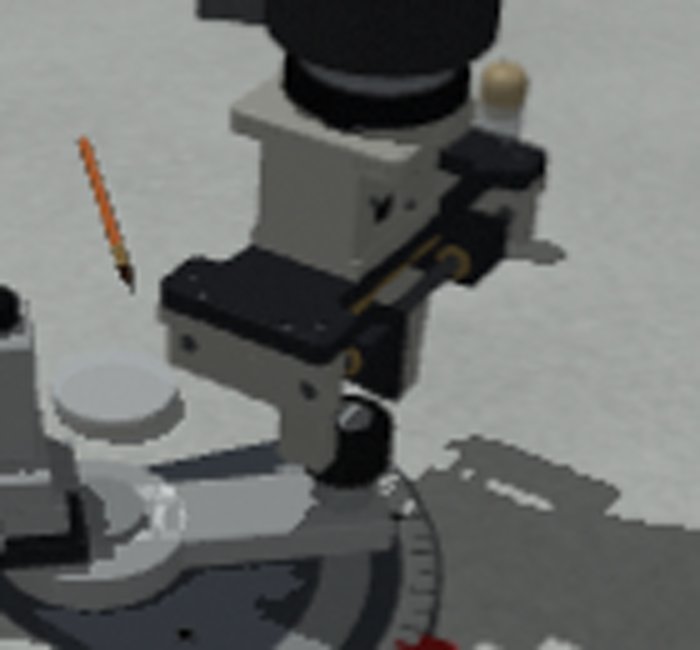

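```bash
python3 -m crank '[[[0.03,0,0,0,0],[0.03,0,0,0,0],[0.03,0,0,0,0]]]';  python3 -m crank '[[[0.12,0,0,0,0],[0.12,0,0,0,0]]]'
python3 - <<'E'
from h import *
st(); s=ctrl.snapshot('side'); crop('side',300,110,140,130,5,'pics/s4.png',s)
E
```

```text
clock: 6.4
tool_pos: [0.5007, -0.0125, 0.0451]
orientation: [-90.0, 0.0, -116.5]
force: [-0.1, 2.3, -0.3]
opening: 0.0424
clock: 6.65
tool_pos: [0.5015, -0.0118, 0.0453]
orientation: [-89.9, 0.1, -116.4]
force: [2.5, 6.0, -0.7]
opening: 0.0386
6.65 [ 0.5015 -0.0118  0.0453] [ -89.93    0.12 -116.45] F [ 2.46  6.01 -0.75] M [ 2.091 -0.478  0.029] 0.0386 [ 21.1  13.6 -32.6  -0.  -43.7  42.5]
```

View pics/s4.png

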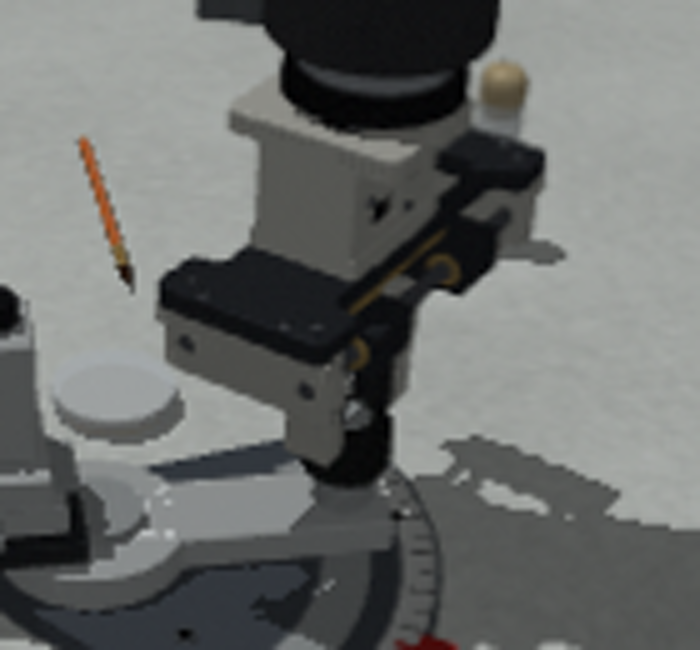

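```bash
python3 -m crank '[[[1,-1.3,0,0,0],[1,-1.3,0,0,0],[1,-1.3,0,0,0]]]'
python3 - <<'E'
from h import *
st()
E
```

```text
clock: 7.08
tool_pos: [0.5014, -0.0115, 0.0452]
orientation: [-90.0, 0.0, -116.5]
force: [1.3, 2.5, 1.0]
opening: 0.0387
7.075 [ 0.5014 -0.0115  0.0452] [-8.9960e+01  3.0000e-02 -1.1645e+02] F [1.31 2.48 0.96] M [ 0.882 -0.539  0.022] 0.0387 [ 21.2  13.7 -32.5   0.  -43.8  42.4]
```

```bash
python3 -m crank '[[[1,-0.7,0,0,-0.05],[1,-0.7,0,0,-0.1],[1,-0.7,0,0,-0.15]]]'; python3 -c "
from h import *
st()"; python3 -m crank '[[[1,0,0,0,-0.05],[1,0,0,0,-0.1],[1,0,0,0,-0.15]]]'; python3 -c "
from h import *
st()"
```

```text
clock: 7.45
tool_pos: [0.5014, -0.0112, 0.0451]
orientation: [-90.0, -0.0, -107.8]
force: [1.5, 2.5, -1.1]
opening: 0.0384
7.45 [ 0.5014 -0.0112  0.0451] [ -89.99   -0.   -107.8 ] F [ 1.51  2.45 -1.08] M [ 0.498 -0.647 -0.021] 0.0384 [ 21.2  13.7 -32.5   0.  -43.8  51. ]
clock: 7.82
tool_pos: [0.5014, -0.011, 0.045]
orientation: [-90.0, 0.0, -99.2]
force: [2.9, 1.0, -1.2]
opening: 0.0383
7.825 [ 0.5014 -0.011   0.045 ] [-8.999e+01  1.000e-02 -9.921e+01] F [ 2.91  1.03 -1.2 ] M [ 0.599 -0.661 -0.206] 0.0383 [ 21.2  13.7 -32.5  -0.  -43.8  59.6]
```

```bash
for i in 1; do python3 -m crank '[[[1,0,0,0.6,-0.05],[1,0,0,0.6,-0.1],[1,0,0,0.6,-0.15]]]'; python3 -c "
from h import *
st()"; python3 -m crank '[[[1,0,0,0,-0.05],[1,0,0,0,-0.1],[1,0,0,0,-0.15]]]'; python3 -c "
from h import *
st()"; python3 -m crank '[[[1,0,0,0,-0.05],[1,0,0,0,-0.1],[1,0,0,0,-0.15]]]'; python3 -c "
from h import *
st()"; done
```

```text
clock: 8.2
tool_pos: [0.5015, -0.011, 0.0449]
orientation: [-90.0, 0.0, -90.6]
force: [0.8, 3.0, -1.7]
opening: 0.0385
8.2 [ 0.5015 -0.011   0.0449] [-9.003e+01  2.000e-02 -9.062e+01] F [ 0.79  3.05 -1.68] M [ 1.185 -0.199 -0.127] 0.0385 [ 21.2  13.7 -32.5  -0.  -43.8  68.2]
clock: 8.57
tool_pos: [0.5015, -0.0111, 0.0447]
orientation: [-90.0, 0.0, -82.0]
force: [1.6, 2.8, -3.5]
opening: 0.0389
8.575 [ 0.5015 -0.0111  0.0447] [-9.003e+01  2.000e-02 -8.202e+01] F [ 1.62  2.83 -3.5 ] M [ 0.859 -0.518 -0.06 ] 0.0389 [ 21.2  13.8 -32.5  -0.  -43.8  76.8]
clock: 8.95
tool_pos: [0.5015, -0.0112, 0.0446]
orientation: [-90.0, 0.0, -73.4]
force: [2.3, 2.3, -5.1]
opening: 0.0387
8.95 [ 0.5015 -0.0112  0.0446] [-9.003e+01  1.000e-02 -7.341e+01] F [ 2.3   2.32 -5.05] M [ 0.34  -0.852 -0.068] 0.0387 [ 21.2  13.8 -32.5  -0.  -43.8  85.4]
```

```bash
python3 -m crank '[[[1,0,0,0,-0.05],[1,0,0,0,-0.1],[1,0,0,0,-0.15],[1,0,0,0,-0.15]]]' >/dev/null; python3 -c "
from h import *
st();print(ctrl.get_obs()['tau'])"; python3 -m crank '[[[1,0,0,0,-0.05],[1,0,0,0,-0.1],[1,0,0,0,-0.15],[1,0,0,0,-0.15]]]'>/dev/null; python3 -c "
from h import *
st();print(ctrl.get_obs()['tau'])
s=ctrl.snapshot('side'); crop('side',300,110,140,130,5,'pics/s5.png',s)"
```

```text
9.45 [ 0.5016 -0.0113  0.0446] [-9.004e+01  1.000e-02 -6.493e+01] F [ 3.61  1.   -5.56] M [ 0.168 -1.041 -0.013] 0.0387 [ 21.2  13.8 -32.5  -0.  -43.8  93.9]
[ -0.542707   -43.41396689  21.2591368    5.29217899  -1.065416
   0.44458483]
9.95 [ 0.5015 -0.0112  0.0447] [-9.004e+01  2.000e-02 -5.639e+01] F [ 3.1   1.22 -6.49] M [ 0.227 -1.018 -0.048] 0.0388 [ 21.2  13.8 -32.5  -0.  -43.8 102.4]
[ -0.63997898 -43.96351576  21.58458173   5.48662931  -1.12724181
   0.43630614]
```

View pics/s5.png

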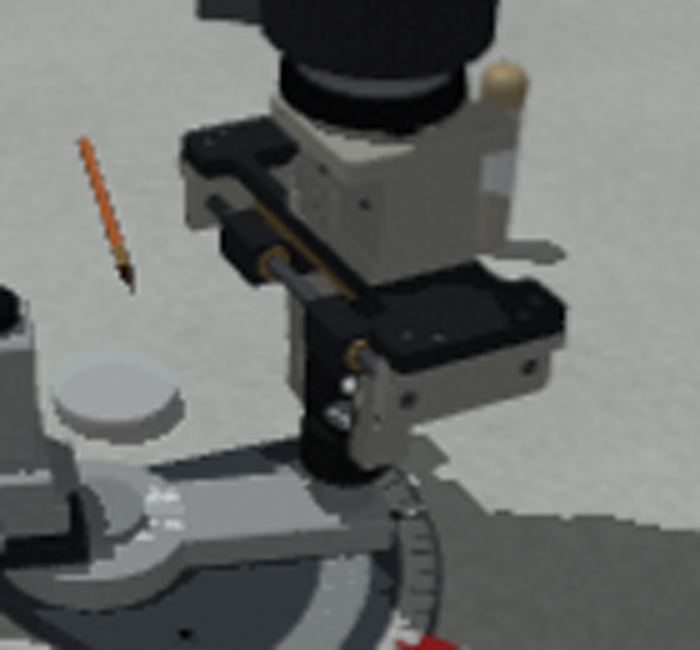

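```bash
python3 -m crank '[[[1,0,0.6,0.7,-0.1],[1,0,0.6,0.7,-0.2],[1,0,0.6,0.7,-0.3],[1,0,0.6,0.7,-0.4],[1,0,0.6,0.7,-0.5],[1,0,0.6,0.7,-0.5]]]' >/dev/null; python3 -c "
from h import *
st()"
```

```text
10.75 [ 0.5015 -0.0112  0.0445] [-9.007e+01  6.000e-02 -2.777e+01] F [-1.33  1.3   0.54] M [-0.327  0.658  0.02 ] 0.0389 [ 21.2  13.8 -32.4   0.  -43.8 131. ]
```

```bash
cat >> h.py <<'E'
def swing(P,phi,n):
    o=ctrl.get_obs(); yaw=np.radians(o['orientation'][2]); K=o['tool_pos'][:2]
    for i in range(1,n+1):
        f=phi*i/n; c,s=np.cos(f),np.sin(f); d=(np.array([[c,-s],[s,c]])@(K-P)+P-K)*1e3
        print([1,round(d@[np.cos(yaw),np.sin(yaw)],1),0,round(d@[-np.sin(yaw),np.cos(yaw)],1),round(-f,3)])
E
python3 -c "
from h import *
swing(np.array([.6108,.0244]),-.2,6)"
```

```text
[1, np.float64(-2.7), 0, np.float64(2.7), 0.033]
[1, np.float64(-5.3), 0, np.float64(5.5), 0.067]
[1, np.float64(-7.8), 0, np.float64(8.4), 0.1]
[1, np.float64(-10.2), 0, np.float64(11.4), 0.133]
[1, np.float64(-12.6), 0, np.float64(14.4), 0.167]
[1, np.float64(-14.8), 0, np.float64(17.6), 0.2]
```

```bash
python3 -m crank '[[[1,-2.7,0,2.7,0.033],[1,-5.3,0,5.5,0.067],[1,-7.8,0,8.4,0.1],[1,-10.2,0,11.4,0.133],[1,-12.6,0,14.4,0.167],[1,-14.8,0,17.6,0.2],[1,-14.8,0,17.6,0.2]]]' >/dev/null
python3 - <<'E'
from h import *
st(); t=ctrl.snapshot('top'); s=ctrl.snapshot('side')
crop('top',250,140,120,120,5,'pics/t6.png',t);crop('side',270,120,140,150,4,'pics/s6.png',s)
E
```

```text
11.625 [0.4968 0.0116 0.0445] [-9.006e+01  3.000e-02 -3.924e+01] F [-2.07 -0.11  1.76] M [-0.04   0.962 -0.053] 0.0385 [ 24.   13.4 -33.   -0.  -43.6 116.7]
```

View pics/s6.png

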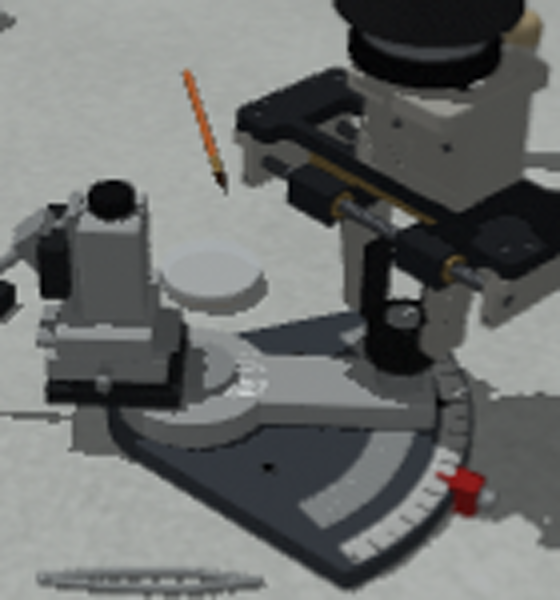

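View pics/t6.png

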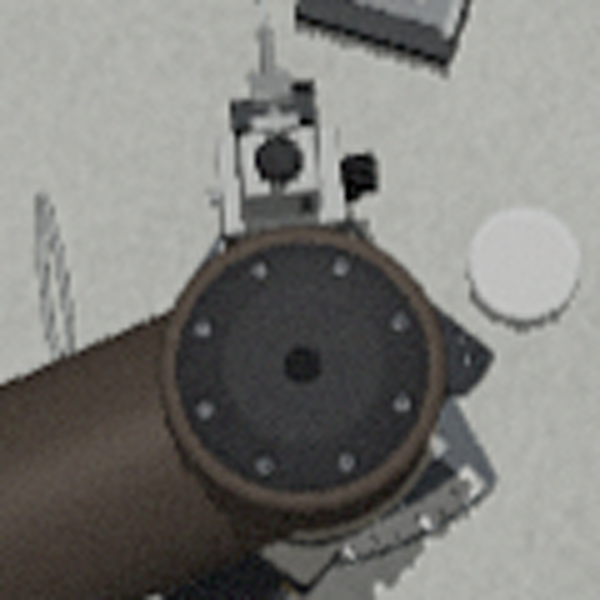

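```bash
python3 -c "
from h import *
swing(np.array([.6112,.0245]),-.36,9)"
```

```text
[1, np.float64(-3.2), 0, np.float64(3.3), 0.04]
[1, np.float64(-6.3), 0, np.float64(6.7), 0.08]
[1, np.float64(-9.3), 0, np.float64(10.2), 0.12]
[1, np.float64(-12.1), 0, np.float64(13.9), 0.16]
[1, np.float64(-14.8), 0, np.float64(17.6), 0.2]
[1, np.float64(-17.3), 0, np.float64(21.5), 0.24]
[1, np.float64(-19.6), 0, np.float64(25.4), 0.28]
[1, np.float64(-21.8), 0, np.float64(29.5), 0.32]
[1, np.float64(-23.8), 0, np.float64(33.6), 0.36]
```

```bash
python3 -m crank '[[[1,-3.5,0,3.1,0.04],[1,-6.6,0,6.5,0.08],[1,-9.6,0,10,0.12],[1,-12.4,0,13.7,0.16],[1,-15.1,0,17.4,0.2],[1,-17.6,0,21.3,0.24],[1,-19.9,0,25.2,0.28],[1,-22.1,0,29.3,0.32],[1,-24.1,0,33.4,0.36],[1,-24.1,0,33.4,0.36]]]' >/dev/null
python3 - <<'E'
from h import *
st(); t=ctrl.snapshot('top'); s=ctrl.snapshot('side')
crop('top',250,140,120,130,5,'pics/t7.png',t);crop('side',340,180,80,80,7,'pics/s7.png',s)
E
```

```text
12.975 [0.5002 0.0531 0.0445] [-89.97  -0.   -59.73] F [-0.36  1.11  1.23] M [ 0.091  0.307 -0.03 ] 0.0387 [ 28.5  13.9 -32.4   0.  -43.7  91.8]
```

View pics/s7.png

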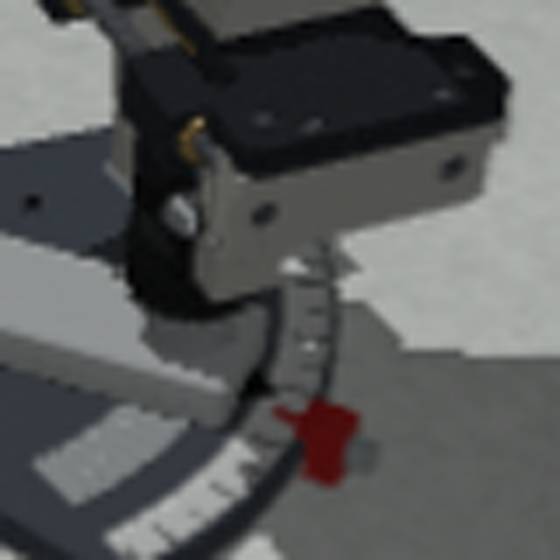

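View pics/t7.png

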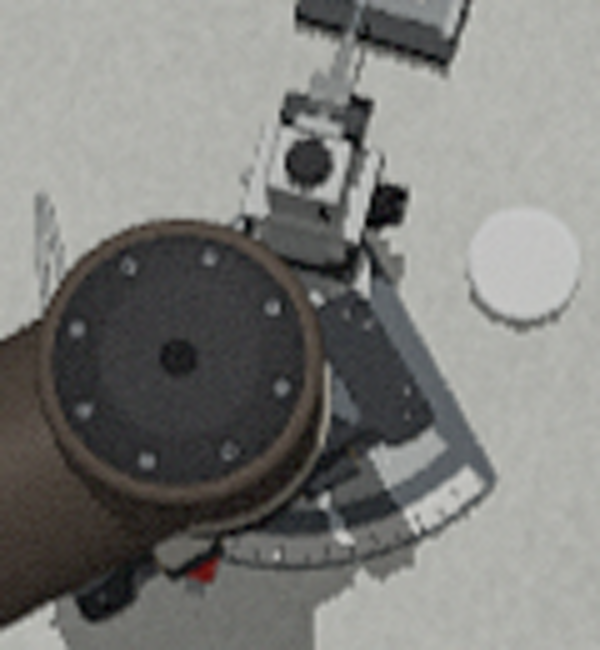

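Run:
```python
from h import *
s=ctrl.snapshot('side'); cv2.imwrite('pics/raw8.png',s[:,:,::-1]); sub=s[225:255,362:402,::-1]
cv2.imwrite('pics/s8.png',cv2.resize(cv2.convertScaleAbs(sub,alpha=1.8),None,fx=18,fy=18,interpolation=cv2.INTER_CUBIC))
```

```text
(no output)
```

View pics/s8.png

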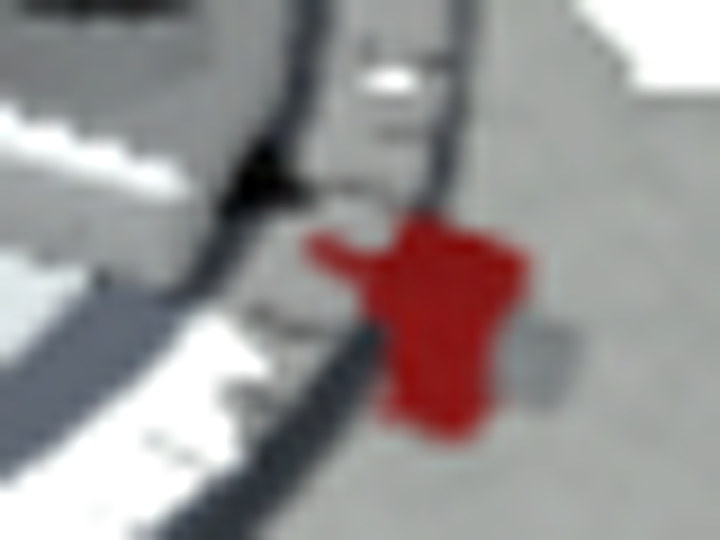

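Run:
```python
from h import *
d=lambda x,y:((x+.5)/18-.5+362,(y+.5)/18-.5+225)
P=np.array([.6092,.0236])
for z in (.0145,.016):
  for n,q in(('tip',(305,192)),('mark',(307,240))):
    w=p2w('side',d(*q),z);v=P-w[:2];print(z,n,w,np.hypot(*v),np.arctan2(v[1],v[0]))
# robot angle
o=ctrl.get_obs();v=np.array([.6112,.0245])-o['tool_pos'][:2];print('arm by robot',np.arctan2(v[1],v[0]),np.hypot(*v))
```

```text
0.0145 tip [0.47055315 0.05543246 0.0145    ] 0.1422541887901406 -0.22568256884726498
0.0145 mark [0.46983047 0.06402373 0.0145    ] 0.14511355650021768 -0.28230085940655647
0.016 tip [0.47058173 0.05714243 0.016     ] 0.14261878957954113 -0.23741345714447695
0.016 mark [0.4698609  0.06571167 0.016     ] 0.14556365216018974 -0.29349622367275113
arm by robot -0.2498908752302405 0.11469389177289
```

```bash
python3 -c "
from h import *
swing(np.array([.6112,.0245]),-.05,3)"
```

```text
[1, np.float64(-1.3), 0, np.float64(1.4), 0.017]
[1, np.float64(-2.7), 0, np.float64(2.7), 0.033]
[1, np.float64(-4.0), 0, np.float64(4.1), 0.05]
```

```bash
python3 -m crank '[[[1,-1.3,0,1.4,0.017],[1,-2.7,0,2.7,0.033],[1,-4,0,4.1,0.05],[1,-4,0,4.1,0.05],[1,-4,0,4.1,0.05]]]' >/dev/null;  python3 - <<'E'
from h import *
st()
s=ctrl.snapshot('side'); cv2.imwrite('pics/raw9.png',s[:,:,::-1]); sub=s[225:255,362:402,::-1]
cv2.imwrite('pics/s9.png',cv2.resize(cv2.convertScaleAbs(sub,alpha=1.8),None,fx=18,fy=18,interpolation=cv2.INTER_CUBIC))
E
```

```text
13.75 [0.5017 0.0587 0.0445] [-89.96   0.   -62.59] F [ 1.22  0.16 -0.98] M [-0.196 -0.556 -0.075] 0.0385 [ 29.   14.  -32.1  -0.  -43.8  88.4]
```

View pics/s9.png

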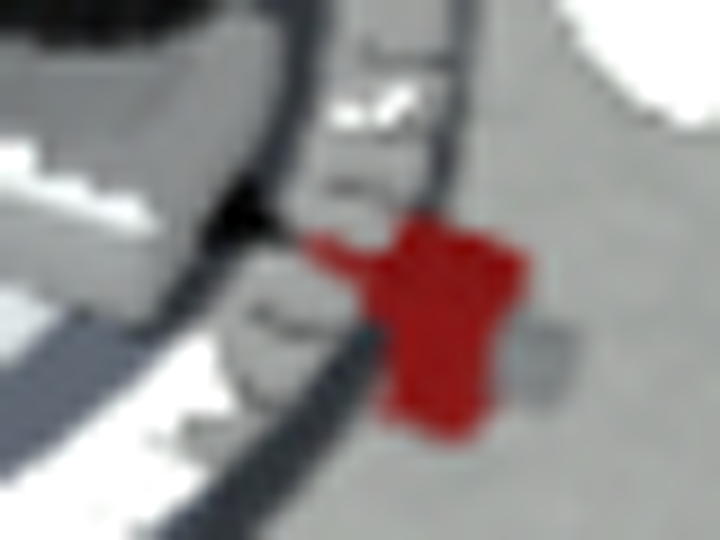

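Run:
```python
from h import *
d=lambda x,y:((x+.5)/18-.5+362,(y+.5)/18-.5+225)
P=np.array([.6092,.0236])
for n,q in(('ptrmid',(245,218)),('tip',(280,235)),('tip2',(288,238)),('mark',(307,240)),('mark2',(310,244)),('redline',(345,258))):
  for z in((.016,) if n[0]=='p' or n[0]=='t' else (.0145,.016)):
    w=p2w('side',d(*q),z);v=P-w[:2];print(z,n,w,np.hypot(*v),np.arctan2(v[1],v[0]))
t=cv2.imread('pics/top0.png')[:,:,::-1];r=t.astype(int)
m=(r[...,0]-np.maximum(r[...,1],r[...,2]));ys,xs=np.where(m[240:262,280:300]>25);
for y in range(240,262): print(y,m[y,284:298])
```

```text
0.016 ptrmid [0.47742625 0.06297934 0.016     ] 0.13753200469720397 -0.29039271539394207
0.016 tip [0.47310127 0.06534032 0.016     ] 0.14235560769241193 -0.2975843654477465
0.016 tip2 [0.47212498 0.0657207  0.016     ] 0.14340054151649062 -0.2981241695903687
0.0145 mark [0.46983047 0.06402373 0.0145    ] 0.14511355650021768 -0.28230085940655647
0.016 mark [0.4698609  0.06571167 0.016     ] 0.14556365216018974 -0.29349622367275113
0.0145 mark2 [0.46943548 0.06467916 0.0145    ] 0.14567641996115713 -0.28586672885563835
0.016 mark2 [0.46946693 0.06636542 0.016     ] 0.1461308100197511 -0.2969987260429041
0.0145 redline [0.46516393 0.06649697 0.0145    ] 0.15028819130546442 -0.2894565541812569
0.016 redline [0.46520633 0.06817857 0.016     ] 0.1507362796023773 -0.30022884626557467
240 [ -7 -12  -7 -10  -8  -9  -9  -9 -11  -7  -7  -5  -1  -4]
241 [ -3  -3 -10  -9  -8  -9  -9  -8  -7  -9  -8  -9 -10  -8]
242 [  0  -3  -1  -6  -9 -10  -8  -9  -9  -8  -5  -9  -8 -10]
243 [  0  -1   2  -1  -4  -1  -5  -9 -11  -8 -11  -9  -9  -9]
244 [  0  -1  -1  -1   1   2   1  -3  -2  -3  -9 -10 -10 -10]
2
[... 198 characters left out ...]
 -1 -4  5 30 15 14 63  5 -3 -1  0  0  0]
250 [ -1  -1  -2  15 103 107  90  72  10   8  -5   0   0   0]
251 [ -3  -1  -4  47 113 104 108 105 110  73  -8  -1   1  -2]
252 [  0  -2  -1  77 109 107 108  97 103  57  -7  -3  -4  -6]
253 [ -2  -5   5  95 110 108 108 106 100   6  -5  -2   0  -3]
254 [  0  -2   7 109 114 110 107 110 101   0  -4  -1   0  -1]
255 [  0  -1  -3  55  89  89 105 103  46  -3  -1  -1  -1  -2]
256 [-2 -2 -4 -8 -8  0 42 57  4 -3 -1 -1  0 -1]
257 [-2  1  0 -2 -4 -7 -7 -5 -3 -1 -3  0 -1 -3]
258 [-1 -2 -1 -1 -1 -4  0 -2  0 -1 -1  0  0 -1]
259 [-2 -1 -2 -1  0 -1  0 -1 -1 -2 -2 -3 -1 -1]
260 [-1 -1 -1 -2 -3  1  0  0 -1 -1  1 -2 -1 -1]
261 [-1  0 -1 -1 -1 -1 -1 -1 -3  2  0 -1 -2 -2]
```

Run:
```python
from h import *
P=np.array([.6092,.0236])
th=np.linspace(-.95,.6,780); rs=np.linspace(.165,.125,60)
T,Rr=np.meshgrid(th,rs)
W=np.stack([P[0]-Rr*np.cos(T),P[1]-Rr*np.sin(T),np.full_like(T,.014)],-1).reshape(-1,3)
outs=[]
for n,f in(('top','pics/top0.png'),('side','pics/side0.png'),('side','pics/raw9.png')):
    im=cv2.imread(f); p=w2p(n,W).reshape(T.shape+(2,)).astype(np.float32)
    u=cv2.remap(im,p[...,0],p[...,1],cv2.INTER_CUBIC); u=cv2.convertScaleAbs(u,alpha=1.3); outs.append(cv2.resize(u,(780,180)))
cv2.imwrite('pics/polar.png',np.vstack(outs))
```

```text
(no output)
```

View pics/polar.png

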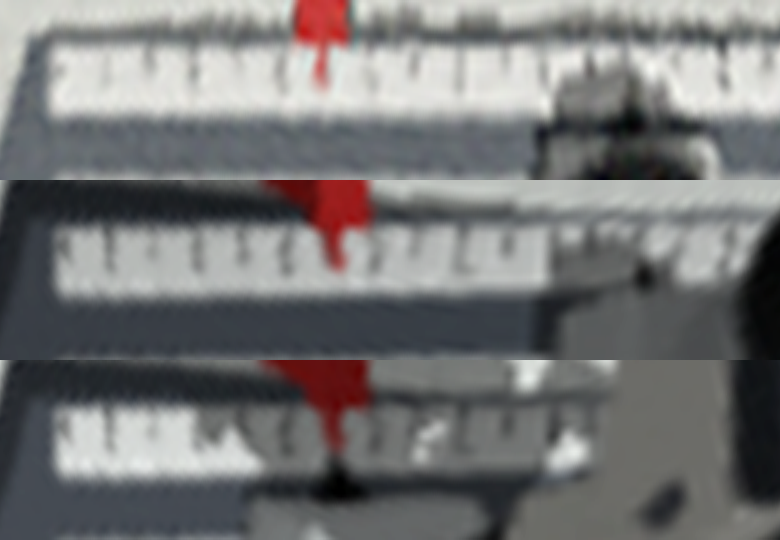

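```bash
python3 -m crank '[[[1,0,0,0,0.1],[1,0,0,0,0.2],[1,0,0,0,0.3],[1,0,0,0,0.4],[1,0,0,0,0.5],[1,0,0,0,0.6],[1,0,0,0,0.6]]]' >/dev/null; python3 -c "
from h import *
st()"; python3 -m crank '[[[1,0,0,0,0.05],[1,0,0,0,0.1],[1,0,0,0,0.15],[1,0,0,0,0.15]]]' >/dev/null; python3 -c "
from h import *
st()"
```

```text
14.675 [0.5017 0.0584 0.0445] [-89.97   0.   -96.93] F [ 3.45 -1.64 -1.14] M [-0.88  -1.024  0.045] 0.039 [ 29.   14.  -32.1   0.  -43.8  54.1]
15.175 [0.5017 0.0583 0.0446] [ -89.97    0.   -105.43] F [ 2.43 -1.87 -0.92] M [-1.078 -1.116  0.084] 0.0389 [ 29.   14.  -32.1   0.  -43.8  45.6]
```

```bash
for i in 1; do python3 -m crank '[[[1,0,0,0,0.05],[1,0,0,0,0.1],[1,0,0,0,0.1]]]' >/dev/null; python3 -c "
from h import *
st()";  python3 -m crank '[[[1,0,0,0,0.05],[1,0,0,0,0.1],[1,0,0,0,0.1]]]' >/dev/null; python3 -c "
from h import *
st()"; done
```

```text
15.55 [0.5017 0.0584 0.0446] [-8.9970e+01  1.0000e-02 -1.1114e+02] F [ 3.18 -1.3   0.24] M [-1.061 -1.164  0.185] 0.0384 [ 29.   14.  -32.1   0.  -43.8  39.9]
15.925 [0.5017 0.0585 0.0447] [-8.9970e+01  2.0000e-02 -1.1686e+02] F [ 3.62 -2.2   1.05] M [-1.054 -1.082  0.365] 0.0388 [ 29.   14.  -32.1   0.  -43.8  34.1]
```

```bash
cat > pol.py <<'E'
from h import *
import sys
def pol(out,ims):
    P=np.array([.6092,.0236])
    th=np.linspace(-.5,-.1,780); rs=np.linspace(.16,.13,60)
    T,Rr=np.meshgrid(th,rs)
    W=np.stack([P[0]-Rr*np.cos(T),P[1]-Rr*np.sin(T),np.full_like(T,.016)],-1).reshape(-1,3)
    outs=[]
    for n,im in ims:
        p=w2p(n,W).reshape(T.shape+(2,)).astype(np.float32)
        u=cv2.remap(im,p[...,0],p[...,1],cv2.INTER_CUBIC); u=cv2.convertScaleAbs(u,alpha=1.6); outs.append(cv2.resize(u,(780,260)))
    cv2.imwrite(out,np.vstack(outs))
E
python3 - <<'E'
from pol import *
st(); s=ctrl.snapshot('side')[:,:,::-1].copy(); cv2.imwrite('pics/raw10.png',s)
pol('pics/p10.png',[('side',cv2.imread('pics/raw9.png')),('side',s)])
E
```

```text
15.925 [0.5017 0.0585 0.0447] [-8.9970e+01  2.0000e-02 -1.1686e+02] F [ 3.62 -2.2   1.05] M [-1.054 -1.082  0.365] 0.0388 [ 29.   14.  -32.1   0.  -43.8  34.1]
```

View pics/p10.png

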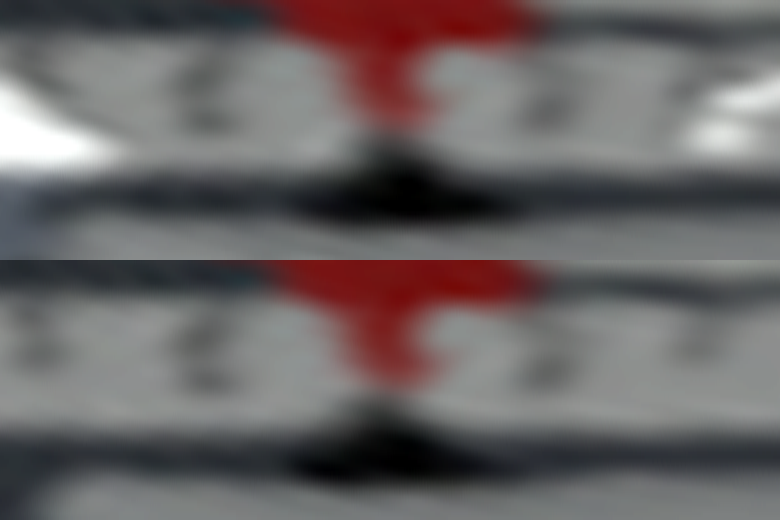

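```bash
python3 -m crank '[[[1,0,0,0,0.03],[1,0,0,0,0.06]]]' >/dev/null; python3 -c "
from h import *
st()";  python3 -m crank '[[[1,0,0,0,0.02]]]' >/dev/null; python3 -c "
from h import *
st()"
```

```text
16.225 [0.5017 0.0585 0.0447] [-8.9970e+01  2.0000e-02 -1.2053e+02] F [ 3.56 -3.12  1.91] M [-1.054 -1.13   0.451] 0.0383 [ 29.   14.  -32.1   0.  -43.8  30.5]
16.35 [0.5017 0.0585 0.0447] [-8.9980e+01  2.0000e-02 -1.2167e+02] F [ 2.99 -2.23  2.58] M [-1.015 -1.182  0.464] 0.0388 [ 29.   14.  -32.1   0.  -43.8  29.3]
```

```bash
python3 -m crank '[[[1,0,0,0,0.03],[1,0,0,0,0.03]]]' >/dev/null; python3 -c "
from h import *
st()"; python3 -m crank '[[[1,0,0,0,0],[1,0,0,0,0]]]' >/dev/null; python3 -c "
from h import *
st()"
```

```text
16.6 [0.5017 0.0585 0.0447] [-8.9980e+01  2.0000e-02 -1.2335e+02] F [ 4.1  -2.69  2.96] M [-1.041 -1.194  0.511] 0.0383 [ 29.   14.  -32.1   0.  -43.8  27.7]
16.85 [0.5017 0.0585 0.0446] [-8.9980e+01  2.0000e-02 -1.2332e+02] F [ 3.85 -2.41  4.68] M [-1.01  -1.357  0.525] 0.0385 [ 29.   14.  -32.1   0.  -43.8  27.7]
```

```bash
python3 -m crank '[[[-1,0,0,0,0],[-1,0,0,0,0],[-1,0,0,0,0],[-1,0,0,0,0],[-1,0,0,0,0],[-1,0,0,0,0],[-1,0,0,0,0],[-1,0,0,0,0]]]' ; python3 -c "
from h import *
st()"
```

```text
clock: 17.85
tool_pos: [0.5014, 0.0584, 0.0445]
orientation: [-90.0, 0.0, -123.3]
force: [-1.1, -0.1, 0.7]
opening: 0.0877
17.85 [0.5014 0.0584 0.0445] [ -90.      0.   -123.33] F [-1.07 -0.08  0.71] M [-0.043  0.135 -0.005] 0.0877 [ 29.   14.  -32.1   0.  -43.8  27.7]
```

```bash
python3 -m crank '[[[-1,0,-40,0,0],[-1,0,-90,0,0],[-1,0,-140,0,0],[-1,0,-170,0,0],[-1,45,-170,30,0],[-1,90,-170,60,0],[-1,130,-170,85,0],[-1,170,-170,110,0],[-1,210,-170,136,0],[-1,210,-170,136,0]]]'
python3 - <<'E'
from pol import *
s=ctrl.snapshot('side')[:,:,::-1].copy(); t=ctrl.snapshot('top')[:,:,::-1].copy(); cv2.imwrite('pics/s11.png',s); cv2.imwrite('pics/t11.png',t)
pol('pics/p11.png',[('side',s),('top',t)])
E
```

```text
clock: 19.1
tool_pos: [0.4991, -0.1943, 0.2141]
orientation: [-90.0, -0.0, -123.6]
force: [-0.3, 0.9, -0.7]
opening: 0.0876
```

View pics/p11.png

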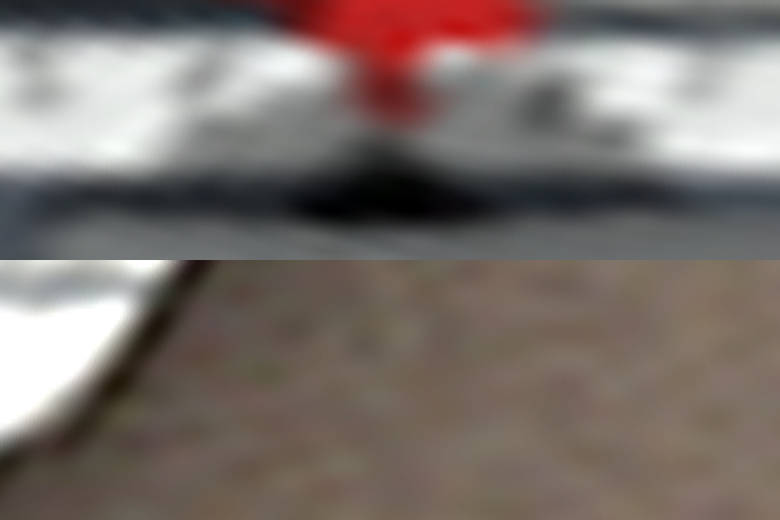

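View pics/t11.png

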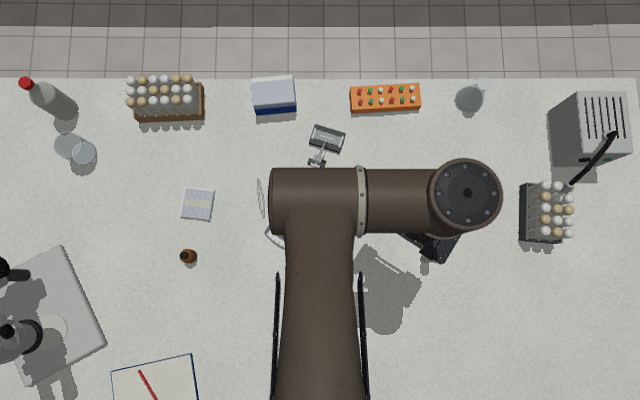

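View pics/s11.png

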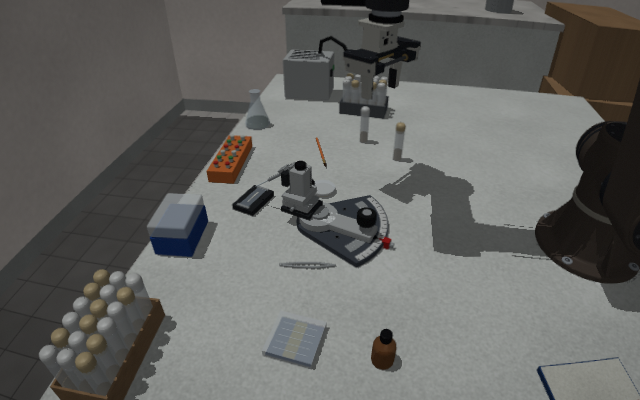

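```bash
python3 -m crank '[[[-1,40,0,3,0],[-1,80,0,6,0],[-1,120,0,9,0],[-1,160,0,12,0],[-1,200,0,14,0],[-1,240,0,16,0],[-1,280,0,19,0],[-1,320,0,22,0],[-1,360,0,25,0],[-1,400,0,27,0],[-1,400,0,27,0]]]'
python3 - <<'E'
from pol import *
t=ctrl.snapshot('top')[:,:,::-1].copy(); s=ctrl.snapshot('side')[:,:,::-1].copy(); cv2.imwrite('pics/t12.png',t)
pol('pics/p12.png',[('side',s),('top',t)])
cv2.imwrite('pics/t12c.png',cv2.resize(t[110:265,250:370],None,fx=3.8,fy=3.8,interpolation=cv2.INTER_CUBIC))
E
```

```text
clock: 20.58
tool_pos: [0.302, -0.5416, 0.2139]
orientation: [-90.0, -0.0, -123.4]
force: [0.6, 0.6, -0.2]
opening: 0.0875
```

View pics/p12.png

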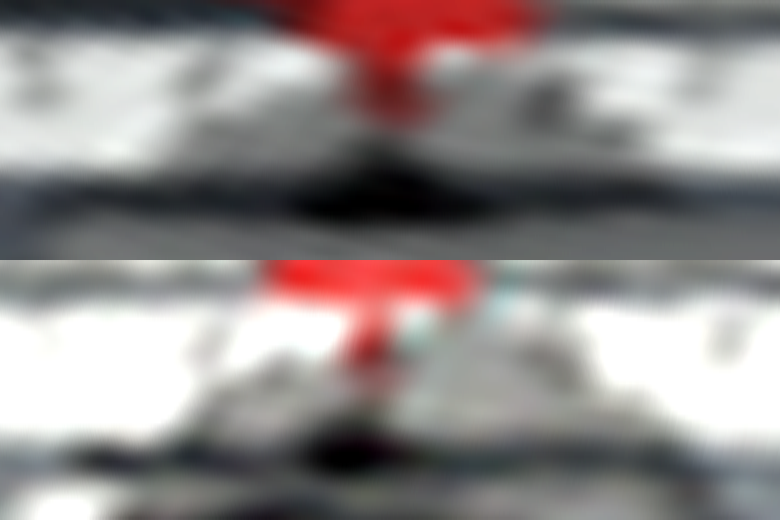

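View pics/t12c.png

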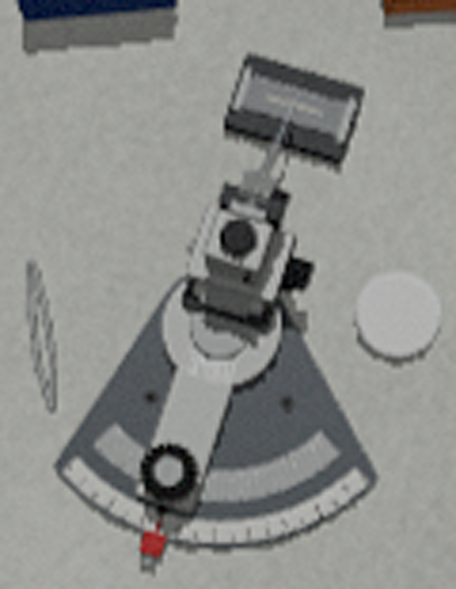

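```bash
python3 -c "
from plant import ctrl
print(ctrl.close_job())"
```

```text
the job is handed in; nothing more can be done
None
```

The arm is clamped with its pointer at the red mark, and I handed the job in at about 20.7 s of the 64 s allowed; the hand-in reports no verdict.

- **Loosening:** I turned the knob about 1.55 rad anticlockwise before any swing. The resisting moment peaked at about 0.2 N m and had fallen to almost nothing by the end.
- **Swing:** I carried the arm about 0.6 rad clockwise by the knob, turning the gripper with it. The wrist force readings stayed at about 3 N or less.
- **Clamping:** I tightened the knob by feel. The moment read 0.51 to 0.525 N m at the end, and about 0 after I let go.

**Last checks:**
- In the side view the pointer tip and the red line coincide.
- In the top view the pointer sits about 0.004 rad (0.5 mm) clockwise of the line, which is within what the pixels can resolve, so the two views differ slightly.
- The pointer did not visibly move when I released the knob.
- The needle was not touched and points over the slide. The loose items look undisturbed.
- The gripper is open and well clear.

**Not checked:**
- The pad force was not measured directly; I inferred it only from the torque.
- I did not push on the arm afterwards to test that the clamp holds.

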